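# Find the piping-tip cover that rocks and press it home

## Task

In the open storage box one of the four white-rimmed tub covers is not snapped down. With shut fingers, press the covers lightly near an edge until you find the one that rocks, then press that one firmly in its middle until it is fully home and no longer rocks, and move clear. Press the covers that are already closed only gently, and leave the other things on the shelf standing where they are.

Things in the scene. Friction and masses are not known exactly. Their poses are not given: they have to be found in the camera images.
- box: Open clear storage box 190 x 190 mm, walls 50 mm high, fixed; origin under its centre at shelf height, z up. Lid folded back beyond +x, sloping to the shelf; green latches on the +y and -y sides. It holds four tubs of steel piping tips, 2 x 2, 80 mm apart, each with a flat square cover 66 x 66 mm (white rim, clear but equally solid window), edges along the box's x and y.
- cell_1 (a point): Point on the box 68 mm above the shelf, over the middle of the cover at the box's -x, +y. The tubs differ in height: each cover's top is somewhere from 65 to 71 mm above the shelf. Neither height nor place tells which cover is loose; it differs from run to run
- cell_2 (a point): The same for the cover at the box's +x, +y
- cell_3 (a point): The same for the cover at the box's +x, -y
- cell_4 (a point): The same for the cover at the box's -x, -y
- loose_cover (a joint): How far (m) the middle of the loose cover has gone down: 0 as found (4 mm proud), about 0.004 fully home. It does not tell which of the four it is. Pressed in its middle with more than 14 N (about 17 N if 5 mm off), it goes down and stays; pressing near an edge does not seat it
- loose_rock (a joint): Tilt (rad) of the loose cover, wherever it is: 0 level, up to 0.13 either way. It rocks about its middle line parallel to the box's x axis: pressed 22 mm from the middle towards the box's +y or -y, that side dips about 3 mm under 3.5 N, meets a ledge, and springs back when let go
- firm_a (a joint): How far (m) one of the three closed covers is pushed in, 0 at rest. A closed cover does not tilt: it gives evenly wherever pressed, about 0.4 mm per N, and springs back; 0.0045 (about 11 N) is too far. It does not tell which cover it is
- firm_b (a joint): The same for another closed cover
- firm_c (a joint): The same for the third closed cover
- closed_box: Closed clear storage box with its latches down, 196 x 154 mm, 70 mm high, fixed, at the open box's +y side; origin under its centre
- pie_bird: White ceramic pie bird, 58 mm across its foot, 93 mm high, loose; origin under its centre
- loaf_tin: Dark nonstick mini loaf tin, 164 x 72 mm, 46 mm high, loose; origin under its centre, x along its length
- honey_dipper: Wooden honey dipper standing on its ribbed head, 34 mm across, 134 mm high, loose and easily tipped; origin under its centre
Things that resemble listed ones, but are neither listed nor needed, are in the scene too. Leave any orange or yellow look-alike of the pie_bird alone.

How it is judged:
By the outcome, as a careful person would: the job done as asked, in the order asked, and still so for the second after the job is handed in, with the robot touching nothing.
It also fails if it takes over 51 s, if anything falls off the work surface, if the arm or the gripper's body presses on something with over 40 N, if the wrist force passes 120 N, or if a joint passes its speed limit or range.

## Robot

A 6-joint arm with a two-finger parallel gripper is mounted at the origin on the work surface. World frame = base frame: x ahead of the robot, y to its left, z up, the work surface at z = 0. Lengths are in mm, angles in rad, forces in N, time in s.
With the tool pointing down it reaches from about 325 to 750 mm from the base axis. Payload 7.6 kg.
Tool frame: the origin (TCP) lies on the centre line of the jaws, within the pads' length; the fingertips stand manip.tip_reach ahead of it and the grasp point (between the pads) lies 2 mm behind it (manip.tip_reach is the distance from the TCP to the fingertips, in mm); z points along the fingers, y is the direction in which the jaws open and shut (so a half turn about z gives the same grasp; the last joint's range is limited). The gripper opens to 85 mm and grips with 20 to 120 N. Pads are 22 mm wide; open, the fingers measure 114 mm over their backs; the gripper's body (76 mm by 85 mm) begins 54 mm behind the grasp point. The pads swing forward as they close: fully open they stand 13 mm farther back than shut.
Start: joints at [1.072, 0.052, 1.401, -0, 1.689, -0.07], TCP at [218.27, 477.496, 248.323] pointing down, gripper open.
Joint ranges: [-2.9, 2.9], [-0.91, 2.17], [0.12, 2.37], [-1.06, 4.2], [0.26, 2.73], [-2.93, 2.93]. Speed limits (rad/s): [2.57, 2.57, 3.01, 3.14, 3.14, 3.14].

## Interface

Orientations are given as a rotation vector (axis times angle).
In Python, from station import telemetry, imaging, workorder, models, manip gives the robot as it stands. The module is installed in compiled form; this text tells all that it offers.
- The arm moves only by the tool send_rows, never from a script. Its argument "series" is a list of rows, each a list of 2 entries, a list of its own where there are three numbers: the shift along the tool's x, y, z in mm, then the turn, a rotation vector about the tool's x, y, z in degrees. In form: [[[tx, ty, tz], [rx, ry, rz]], ...]. A call has 1 to 20 rows; each row shifts and turns the pose as measured when the row begins, along the tool's axes as they then stand; what a row does not reach is not made up. A row lasts 1/8 s, in which the tool goes at most 62.5 mm and 10.7 degrees, less where a joint would pass 70% of its speed; a pose out of reach is approached as far as the arm can. A call is refused whole if a number of a shift passes 62.5 or a number of a turn 10.7, either way. A call with a gripper value outside its range is refused whole. "grip" is the finger opening in mm, from 0 to 85.4, set as the call begins (left out, the last holds). The fingers move at their own pace and stop on an object; "squeeze" is the grip in N (left out, the last holds). Time passes only in rows, so rows that do not move let the fingers close. It gives the time, the measured TCP pose, the force and the opening at its end, in the units of the state.
- telemetry.get_state(): the state, without advancing time (a new reading comes with each control period).
- imaging.get_image(name): name is "side" or "top" or "wrist"; returns the picture (384x512x3 uint8, red, green, blue); there is no depth.
- imaging.camera_info(name): a dict with "fx", "fy", "cx", "cy" (pixels), "cam_to_world" (4x4, takes a point from camera to world coordinates). Camera axes: x right, y up, looking along -z (the intrinsics and any distortion apply to the point x, -y, -z); pixel columns grow to the right and rows downward; lengths in mm; the calibration is good to about 2 mm. A picture is of the moment at which its call begins: read the wrist's pose just before it. camera_info takes no time and is no camera call; for the wrist camera it gives the pose at the moment of the call.
- workorder.job_done(): hands the job in, once; it reports no verdict.
Trained networks look in the newest picture that a camera, given by its name, has taken for a name from the list of things; names that differ only in an ending like _2 or _b are one class to them, and where a whole thing is asked for, a point or a joint stands for the part that bears it (a point fixed in the world has none). Each returns a list of dicts, best first, with "score" (0 to 1); they miss things now and then, are a little off and sometimes report something else, mostly with a low value. They report only what shows in the picture. A call takes as long as a camera call. They do not tell look-alikes from the thing itself.
- models.spot_in(name, camera): "at" ([column, row] in pixels, amid what is visible of it).
- models.regions_of(name, camera): "mask" (384x512 bool, what is visible of it) and "at" ([column, row] in pixels, amid what is visible of it).
The state is a dict: "time": time; "q": joint angles; "dq": joint speeds; "joint_torque": joint torques, N m; "tcp_pos": TCP position; "eef_rot": TCP orientation; "ft_force": force on the tool from outside, world axes, zero at the start; "wrist_torque": the same for the moment, N m; "finger_gap": finger opening in mm.
Only numpy, scipy, OpenCV 4.12 (cv2) and the standard library are available. Lean on these libraries where they do the work, as an engineer would, in place of code of your own. Each camera call takes 0.05 s, during which the arm holds its last target.

## Working session

There is one attempt and no reset: what is moved stays moved. The work goes in short steps, Python scripts to look and compute and a tool call to move; the robot and the scene stay as the last step left them, time stands still between calls to the robot, and variables do not carry over. Pictures are saved under pics/ and viewed, and the job is handed in when it is done.

Besides the shell and the picture viewer there is one more tool, called as a command line: name --argument value ..., lists and objects as JSON in quotes. send_rows: Moves the arm, as the interface text tells. Its arguments: {"type":"object","properties":{"series":{"type":"array"},"grip":{"type":"number"},"squeeze":{"type":"number"}},"required":["series"]}

```bash
mkdir -p pics
cat > h.py <<'E'
import numpy as np, cv2
from station import telemetry, imaging, workorder, models, manip
def ray(cam,uv):
    c=imaging.camera_info(cam); T=np.array(c["cam_to_world"])
    d=np.array([(uv[0]-c["cx"])/c["fx"],-(uv[1]-c["cy"])/c["fy"],-1.])
    return T[:3,3],T[:3,:3]@d
def at_z(cam,uv,z):
    o,d=ray(cam,uv); return o+d*(z-o[2])/d[2]
def proj(cam,p):
    c=imaging.camera_info(cam); T=np.array(c["cam_to_world"])
    q=T[:3,:3].T@(np.array(p)-T[:3,3]); return np.array([c["cx"]+c["fx"]*q[0]/-q[2],c["cy"]-c["fy"]*q[1]/-q[2]])
E
python3 - <<'E'
from h import *
for n in("top","side","wrist"):
    im=imaging.get_image(n); cv2.imwrite(f"pics/{n}0.png",cv2.resize(im[:,:,::-1],None,fx=1.5,fy=1.5))
    c=imaging.camera_info(n); print(n,c.keys(),c["fx"],np.round(c["cam_to_world"],2).tolist())
    for o in("box","pie_bird","loaf_tin","honey_dipper","closed_box","loose_cover"):
        print(o,[(np.round(d["at"]),round(d["score"],2)) for d in models.spot_in(o,n)][:4])
s=telemetry.get_state();print(s); print(manip.tip_reach)
E
```

```text
top dict_keys(['fx', 'fy', 'cx', 'cy', 'cam_to_world']) 439.39480301688695 [[0.03, 1.0, -0.09, 425.14], [-1.0, 0.03, -0.0, 30.47], [-0.0, 0.09, 1.0, 1215.27], [0.0, 0.0, 0.0, 1.0]]
box [(array([255., 135.]), 0.94)]
pie_bird [(array([343., 255.]), 0.95), (array([364., 219.]), 0.7), (array([169., 192.]), 0.57)]
loaf_tin [(array([325., 159.]), 0.68), (array([274., 197.]), 0.37)]
honey_dipper []
closed_box [(array([172., 189.]), 0.94)]
loose_cover [(array([245., 200.]), 0.64)]
side dict_keys(['fx', 'fy', 'cx', 'cy', 'cam_to_world']) 351.5545392966079 [[0.82, 0.38, -0.43, 112.38], [-0.58, 0.55, -0.61, -510.16], [0.0, 0.75, 0.67, 686.8], [0.0, 0.0, 0.0, 1.0]]
box [(array([307., 186.]), 0.81)]
pie_bird [(array([288., 266.]), 0.93), (array([267., 304.]), 0.71), (array([322., 296.]), 0.61)]
loaf_tin [(array([347., 233.]), 0.65), (array([294., 194.]), 0.49)]
honey_dipper [(array([213., 214.]), 0.61)]
closed_box [(array([217., 162.]), 0.87)]
loose_cover [(array([250., 192.]), 0.64)]
wrist dict_keys(['fx', 'fy', 'cx', 'cy', 'cam_to_world']) 269.3818777272237 [[0.42, -0.87, -0.26, 151.9], [0.91, 
[... 213 characters left out ...]
ose_cover []
{'time': 1.05, 'q': array([ 1.07168405e+00,  5.22089874e-02,  1.40071600e+00,  2.10816315e-05,
        1.68859392e+00, -7.02590760e-02]), 'dq': array([-1.46588860e-03,  8.22423478e-04,  1.26844675e-03, -8.46007761e-04,
       -2.67518015e-03,  6.57022291e-06]), 'joint_torque': array([-1.28296092e-04, -3.81535184e+01, -3.60315442e+01, -1.64733033e-04,
        1.55908747e-04,  4.87921938e-06]), 'tcp_pos': array([218.27179291, 477.49214851, 248.31054639]), 'eef_rot': array([6.68486760e-01, 3.06964590e+00, 1.20411816e-04]), 'ft_force': array([ 0.05624051,  0.26577823, -0.56666449]), 'wrist_torque': array([-0.02271356, -0.00810776, -0.0322365 ]), 'finger_gap': 85.41280302118788}
17.0
```

View pics/top0.png

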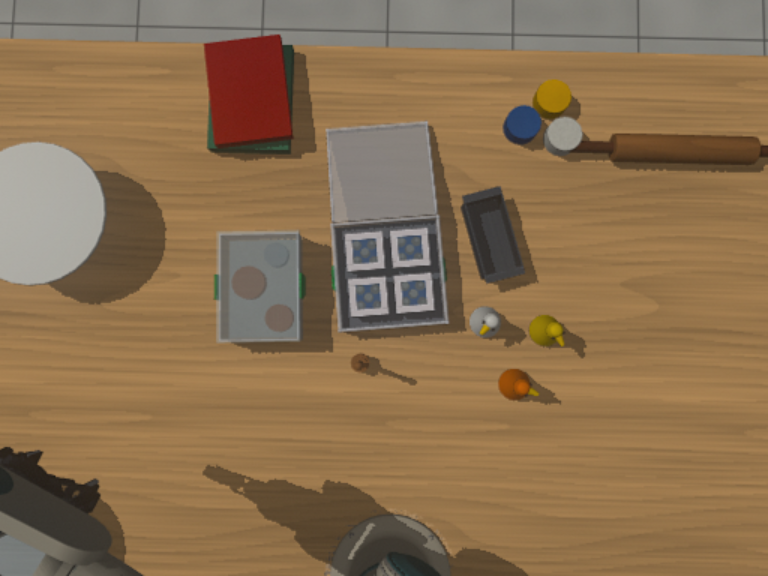

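View pics/side0.png

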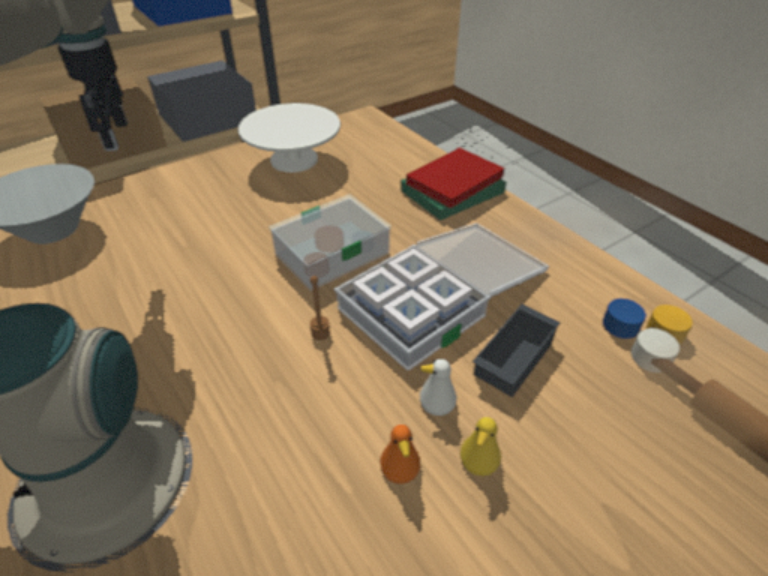

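The top view shows the open box at about (390,270) in the 1.5x picture, with covers at (365,250), (409,248), (368,297) and (414,293). The closed box is to the left at (260,287). The dipper is near (362,362), its stick leaning in perspective. The white bird is at (485,322), its yellow and orange look-alikes to the right and below, and the tin at (490,235). The only other thing like the box is the closed one, which has no white-rimmed covers. Next I'll measure the rims.

Run:
```python
from h import *
im=imaging.get_image("top")
crop=im[135:230,205:310]
g=cv2.resize(crop,None,fx=7,fy=7,interpolation=cv2.INTER_CUBIC)
cv2.imwrite("pics/crop1.png",g[:560*2,:,::-1][:600*2][:, :][:, :])
hsv=cv2.cvtColor(im,cv2.COLOR_RGB2HSV)
m=((hsv[...,2]>195)&(hsv[...,1]<40)).astype(np.uint8)
m[:, :205]=0;m[:,310:]=0;m[:135]=0;m[230:]=0
cs,_=cv2.findContours(m,cv2.RETR_EXTERNAL,cv2.CHAIN_APPROX_NONE)
for c in cs:
    if cv2.contourArea(c)<200: continue
    (cx,cy),sz,a=cv2.minAreaRect(c)
    P=at_z("top",(cx,cy),68); 
    bx=cv2.boxPoints(((cx,cy),sz,a)); W=np.array([at_z("top",b,68) for b in bx])
    e=[W[(i+1)%4]-W[i] for i in range(4)]
    print(np.round([cx,cy,*sz,a],1),np.round(P,1),[ (round(np.linalg.norm(v),1),round(np.degrees(np.arctan2(v[1],v[0])),1)) for v in e[:2]])
cv2.imwrite("pics/crop1.png",cv2.resize(crop,None,fx=6,fy=6)[:600,:,::-1])
m2=cv2.resize(m[135:230,205:310]*255,None,fx=6,fy=6); cv2.imwrite("pics/m1.png",m2)
```

```text
(no output)
```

View pics/crop1.png

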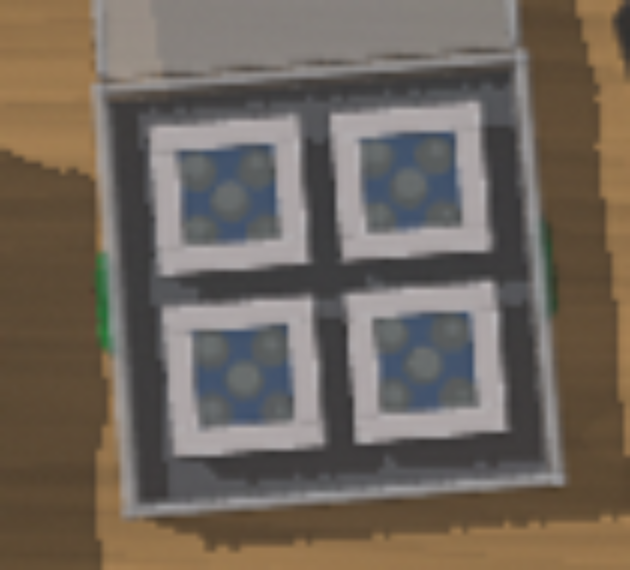

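The crop shows the four white rims clearly, centred at about (230,197), (410,183), (243,377) and (425,362) in the crop. The brightness threshold was too high, so I'll lower it.

Run:
```python
from h import *
im=imaging.get_image("top")
x0,y0,k=205,135,6
crop=cv2.resize(im[135:230,205:310],None,fx=k,fy=k,interpolation=cv2.INTER_CUBIC)
hsv=cv2.cvtColor(crop,cv2.COLOR_RGB2HSV)
print(hsv[197,165],hsv[377,180])
m=((hsv[...,2]>165)&(hsv[...,1]<40)).astype(np.uint8)
m=cv2.morphologyEx(m,cv2.MORPH_OPEN,np.ones((13,13)))
cs,_=cv2.findContours(m,cv2.RETR_EXTERNAL,cv2.CHAIN_APPROX_NONE)
Ps=[]
for c in cs:
    if not 12000<cv2.contourArea(c)<40000: continue
    (cx,cy),sz,a=cv2.minAreaRect(c)
    f=lambda b:at_z("top",((b[0]+.5)/k-.5+x0,(b[1]+.5)/k-.5+y0),68)
    P=f((cx,cy)); Ps.append(P)
    W=np.array([f(b) for b in cv2.boxPoints(((cx,cy),sz,a))])
    e=[W[(i+1)%4]-W[i] for i in range(4)]
    print(np.round([cx,cy],1),np.round(P,1),[(round(np.linalg.norm(v),1),round(np.degrees(np.arctan2(v[1],v[0])),1)) for v in e[:2]])
Ps=np.array(Ps); print(Ps.mean(0))
D=Ps[:,None]-Ps[None]; print(np.round(np.linalg.norm(D,axis=2)))
for n,(u,v),z in(("dipper",(358/1.5,362/1.5),20),("bird",(485/1.5,322/1.5),30),("tin",(490/1.5,235/1.5),40)): print(n,np.round(at_z("top",(u,v),z)))
s=telemetry.get_state(); from scipy.spatial.transform import Rotation as R
print(np.round(R.from_rotvec(s["eef_rot"]).as_matrix(),3))
```

```text
[176  10 173] [176  12 175]
nan<stdin>:19: RuntimeWarning: Mean of empty slice.
  ret = ret.dtype.type(ret / rcount)
Traceback (most recent call last):
numpy.exceptions.AxisError: axis 2 is out of bounds for array of dimension 2
```

```bash
cat > m.py <<'E'
from h import *
im=imaging.get_image("top")
x0,y0,k=205,135,6
crop=cv2.resize(im[135:230,205:310],None,fx=k,fy=k,interpolation=cv2.INTER_CUBIC)
hsv=cv2.cvtColor(crop,cv2.COLOR_RGB2HSV)
f=lambda b:at_z("top",((b[0]+.5)/k-.5+x0,(b[1]+.5)/k-.5+y0),68)
Ps=[]
m=((hsv[...,2]>140)).astype(np.uint8)
for sx,sy in((230,197),(410,183),(243,377),(425,362)):
    mm=np.zeros_like(m); mm[sy-95:sy+95,sx-92:sx+92]=m[sy-95:sy+95,sx-92:sx+92]
    mm=cv2.morphologyEx(mm,cv2.MORPH_OPEN,np.ones((9,9)))
    cs,_=cv2.findContours(mm,cv2.RETR_EXTERNAL,cv2.CHAIN_APPROX_NONE)
    c=max(cs,key=cv2.contourArea)
    (cx,cy),sz,a=cv2.minAreaRect(c)
    P=f((cx,cy)); Ps.append(P)
    W=np.array([f(b) for b in cv2.boxPoints(((cx,cy),sz,a))])
    e=[W[(i+1)%4]-W[i] for i in range(4)]
    print(np.round([cx,cy],1),np.round(P,1),[(round(np.linalg.norm(v),1),round(np.degrees(np.arctan2(v[1],v[0])),1)) for v in e[:2]])
Ps=np.array(Ps); print(Ps.mean(0))
D=Ps[:,None]-Ps[None]; print(np.round(np.linalg.norm(D,axis=2)))
for i,j in((0,1),(2,3),(2,0),(3,1)):
    d=Ps[j]-Ps[i]; print(np.degrees(np.arctan2(d[1],d[0])))
for n,(u,v),z in(("dipper",(358/1.5,362/1.5),20),("bird",(485/1.5,322/1.5),30),("tin",(490/1.5,235/1.5),40)): print(n,np.round(at_z("top",(u,v),z)))
s=telemetry.get_state(); from scipy.spatial.transform import Rotation as R
print(np.round(R.from_rotvec(s["eef_rot"]).as_matrix(),3))
E
python3 m.py
```

```text
[228.5 194.6] [570.6  57.7  68. ] [(np.float64(66.0), np.float64(-84.1)), (np.float64(66.0), np.float64(-174.2))]
[410.  181.1] [578.5 -21.7  68. ] [(np.float64(65.9), np.float64(-84.1)), (np.float64(65.7), np.float64(-174.6))]
[242.7 376.5] [490.9  49.4  68. ] [(np.float64(65.8), np.float64(-83.9)), (np.float64(65.8), np.float64(-174.0))]
[425.6 362. ] [499.3 -30.1  68. ] [(np.float64(66.0), np.float64(-84.0)), (np.float64(65.9), np.float64(-174.4))]
[534.83124951  13.81233003  68.        ]
[[  0.  80.  80. 113.]
 [ 80.   0. 113.  80.]
 [ 80. 113.   0.  80.]
 [113.  80.  80.   0.]]
-84.25705677147246
-84.02280212429979
5.9793143793384935
6.093992927078308
dipper [374.  64.  20.]
bird [ 452. -162.   30.]
tin [ 608. -168.   40.]
[[-0.909  0.416  0.   ]
 [ 0.416  0.909  0.   ]
 [-0.     0.    -1.   ]]
```

Each cover measures 66 mm, the pitch is 80 mm and the box yaw is 6.0°, all as described. Next I'll plan the transit above cell_1's +y edge.

```bash
cat >> h.py <<'E'
from scipy.spatial.transform import Rotation as Ro
C={1:(490.9,49.4),2:(570.6,57.7),3:(578.5,-21.7),4:(499.3,-30.1)}
yaw=np.radians(6.03); ex=np.array([np.cos(yaw),np.sin(yaw)]); ey=np.array([-np.sin(yaw),np.cos(yaw)])
Rt=np.array([[ey[0],ex[0],0],[ey[1],ex[1],0],[0,0,-1]])  # tool x=box y, tool y=box x
def tgt(cell,dy,tipz,dx=0):
    p=np.array(C[cell])+dy*ey+dx*ex; return np.array([*p,tipz+17])
def st():
    s=telemetry.get_state(); return s,Ro.from_rotvec(s["eef_rot"]),np.array(s["tcp_pos"])
def plan(P,n,Rtgt=Rt):
    s,R,p=st(); Rv=(R.inv()*Ro.from_matrix(Rtgt)).as_rotvec(degrees=True)
    for i in range(n):
        Ri=R*Ro.from_rotvec(Rv*i/n,degrees=True)
        print(np.round(Ri.inv().apply((P-p)/n),1).tolist(),np.round(Rv/n,1).tolist())
def show():
    s,R,p=st(); print("t",s["time"],"tcp",np.round(p,1),"tipz",round(p[2]-17,2),"F",np.round(s["ft_force"],2),"M",np.round(s["wrist_torque"],3),"gap",round(s["finger_gap"],1),"rotv err deg",np.round((R.inv()*Ro.from_matrix(Rt)).as_rotvec(degrees=True),2))
E
python3 -c "
from h import *
plan(tgt(1,25,110),10)"
```

```text
[-41.3, -25.4, 12.1] [0.0, -0.0, 5.9]
[-43.7, -21.0, 12.1] [0.0, -0.0, 5.9]
[-45.7, -16.4, 12.1] [0.0, -0.0, 5.9]
[-47.1, -11.6, 12.1] [0.0, -0.0, 5.9]
[-48.1, -6.6, 12.1] [0.0, -0.0, 5.9]
[-48.5, -1.6, 12.1] [0.0, -0.0, 5.9]
[-48.4, 3.4, 12.1] [0.0, -0.0, 5.9]
[-47.8, 8.4, 12.1] [0.0, -0.0, 5.9]
[-46.7, 13.3, 12.1] [0.0, -0.0, 5.9]
[-45.0, 18.0, 12.1] [0.0, -0.0, 5.9]
```

send_rows --series '[[[-41,-25,0],[0,0,6]],[[-44,-21,8],[0,0,6]],[[-46,-16,12],[0,0,6]],[[-47,-12,12],[0,0,6]],[[-48,-7,12],[0,0,6]],[[-48,-2,12],[0,0,6]],[[-48,3,12],[0,0,6]],[[-48,8,12],[0,0,6]],[[-47,13,12],[0,0,6]],[[-45,18,12],[0,0,6]]]' --grip 0 --squeeze 20

```text
time: 2.45
tcp_pos: [486.4, 59.4, 143.2]
eef_rot: [2.144, 2.293, 0.011]
ft_force: [1.0, 0.8, -0.2]
finger_gap: 0.3
```

```bash
python3 -c "
from h import *
show();plan(tgt(1,25,95),2)"
```

```text
t 2.45 tcp [486.4  59.4 143.2] tipz 126.18 F [ 0.98  0.83 -0.16] M [ 0.003 -0.008  0.013] gap 0.3 rotv err deg [ 0.38 -0.18 -2.2 ]
[7.3, 1.3, 15.6] [0.2, -0.1, -1.1]
[7.3, 1.5, 15.6] [0.2, -0.1, -1.1]
```

send_rows --series '[[[7,1,16],[0,0,-1]],[[7,1,16],[0,0,-1]],[[0,0,0],[0,0,0]]]'

```text
time: 2.82
tcp_pos: [487.6, 72.5, 108.6]
eef_rot: [2.108, 2.329, 0.008]
ft_force: [-0.5, -0.6, 0.0]
finger_gap: 0.1
```

Run:
```python
from h import *
show();plan(tgt(1,25,80),1); 
im=imaging.get_image("wrist"); cv2.imwrite("pics/w1.png",cv2.resize(im[:,:,::-1],None,fx=1.5,fy=1.5))
s,R,p=st(); print(proj("wrist",p+R.apply([0,0,17])))
```

```text
t 2.825 tcp [487.6  72.5 108.6] tipz 91.57 F [-0.5  -0.62  0.01] M [-0.005 -0.015  0.006] gap 0.1 rotv err deg [ 0.24 -0.18 -0.31]
[1.6, 0.7, 11.6] [0.2, -0.2, -0.3]
[252.63893441 240.06695215]
```

View pics/w1.png

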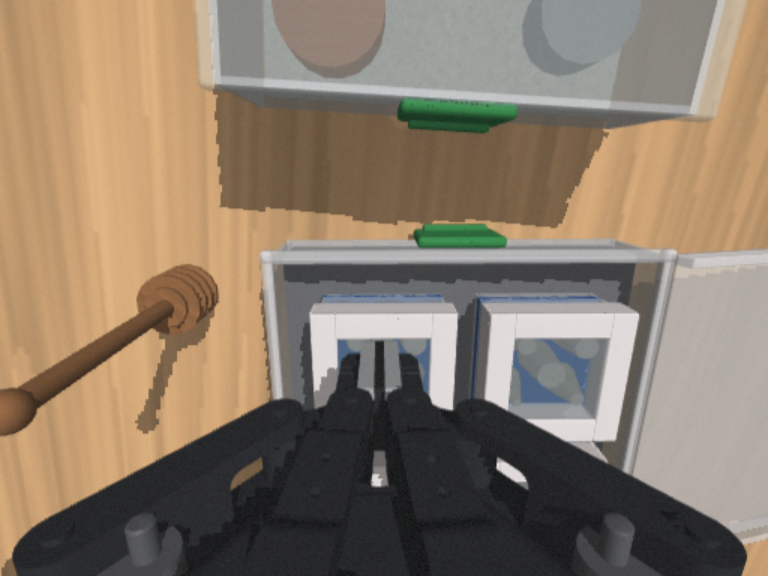

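The wrist view shows the shut fingers at (380,350) over cover 1's near-+y half, with the dipper well clear at (170,300). I'll descend now.

send_rows --series '[[[2,1,6],[0,0,0]],[[0,0,6],[0,0,0]],[[0,0,2],[0,0,0]],[[0,0,0],[0,0,0]]]'

```text
time: 3.38
tcp_pos: [489.4, 76.1, 96.3]
eef_rot: [2.102, 2.329, 0.013]
ft_force: [0.2, -0.2, -0.2]
finger_gap: -0.1
```

```bash
python3 -c "
from h import *
show();plan(tgt(1,25,75),1)"
```

```text
t 3.375 tcp [489.4  76.1  96.3] tipz 79.28 F [ 0.2  -0.17 -0.17] M [ 0.039 -0.002 -0.023] gap -0.1 rotv err deg [ 0.51 -0.16 -0.17]
[-1.7, -1.3, 4.3] [0.5, -0.2, -0.2]
```

send_rows --series '[[[-1,-1,2],[0,0,0]],[[0,0,1],[0,0,0]],[[0,0,1],[0,0,0]],[[0,0,1],[0,0,0]]]'

```text
time: 3.88
tcp_pos: [488.7, 74.8, 91.4]
eef_rot: [2.102, 2.329, 0.014]
ft_force: [-0.1, 0.6, 0.7]
finger_gap: 0.2
```

send_rows --series '[[[0,0,1],[0,0,0]],[[0,0,1],[0,0,0]]]'

```text
time: 4.12
tcp_pos: [488.8, 74.8, 89.3]
eef_rot: [2.102, 2.328, 0.014]
ft_force: [-0.1, -0.3, -0.6]
finger_gap: 0.3
```

send_rows --series '[[[0,0,1],[0,0,0]],[[0,0,1],[0,0,0]]]'

```text
time: 4.38
tcp_pos: [488.8, 74.8, 87.1]
eef_rot: [2.102, 2.328, 0.014]
ft_force: [-0.2, 0.1, 0.0]
finger_gap: 0.2
```

send_rows --series '[[[0,0,1],[0,0,0]]]'

```text
time: 4.5
tcp_pos: [488.8, 74.8, 86.1]
eef_rot: [2.102, 2.329, 0.014]
ft_force: [-0.6, 0.1, -0.3]
finger_gap: 0.1
```

send_rows --series '[[[0,0,1],[0,0,0]]]'

```text
time: 4.62
tcp_pos: [488.8, 74.8, 85.0]
eef_rot: [2.102, 2.329, 0.014]
ft_force: [-1.0, -0.4, 0.3]
finger_gap: 0.2
```

send_rows --series '[[[0,0,1],[0,0,0]]]'

```text
time: 4.75
tcp_pos: [488.9, 74.8, 84.0]
eef_rot: [2.102, 2.328, 0.014]
ft_force: [0.0, -0.3, 1.5]
finger_gap: -0.1
```

send_rows --series '[[[0,0,1],[0,0,0]]]'

```text
time: 4.88
tcp_pos: [488.9, 74.9, 83.1]
eef_rot: [2.102, 2.329, 0.015]
ft_force: [-1.5, 0.1, 2.3]
finger_gap: 0.1
```

```bash
python3 -c "
from h import *
show()"
```

```text
t 4.875 tcp [488.9  74.9  83.1] tipz 66.08 F [-1.49  0.12  2.29] M [ 0.113  0.237 -0.016] gap 0.1 rotv err deg [ 0.56 -0.18 -0.19]
```

send_rows --series '[[[0,0,1],[0,0,0]]]'

```text
time: 5.0
tcp_pos: [488.9, 75.0, 82.3]
eef_rot: [2.102, 2.329, 0.015]
ft_force: [-1.7, -0.4, 3.5]
finger_gap: -0.3
```

send_rows --series '[[[0,0,0],[0,0,0]]]'

```text
time: 5.12
tcp_pos: [488.9, 75.0, 82.5]
eef_rot: [2.102, 2.329, 0.015]
ft_force: [-1.7, -0.0, 3.2]
finger_gap: 0.3
```

```bash
python3 -c "
from h import *
show()"
```

```text
t 5.125 tcp [488.9  75.   82.5] tipz 65.46 F [-1.73 -0.04  3.22] M [-0.068  0.328  0.017] gap 0.3 rotv err deg [ 0.57 -0.18 -0.18]
```

send_rows --series '[[[0,0,1],[0,0,0]]]'

```text
time: 5.25
tcp_pos: [489.0, 75.1, 81.7]
eef_rot: [2.102, 2.329, 0.015]
ft_force: [-2.9, 0.7, 6.6]
finger_gap: 0.2
```

send_rows --series '[[[0,0,1],[0,0,0]]]'

```text
time: 5.38
tcp_pos: [489.1, 75.1, 81.5]
eef_rot: [2.102, 2.329, 0.015]
ft_force: [-6.0, 0.3, 11.5]
finger_gap: 0.2
```

Run:
```python
from h import *
show()
im=imaging.get_image("side"); cv2.imwrite("pics/s1.png",cv2.resize(im[150:250,215:335,::-1],None,fx=6,fy=6,interpolation=cv2.INTER_CUBIC))
im=imaging.get_image("wrist"); cv2.imwrite("pics/w2.png",cv2.resize(im[:,:,::-1],None,fx=1.5,fy=1.5))
```

```text
t 5.375 tcp [489.1  75.1  81.5] tipz 64.48 F [-5.98  0.27 11.51] M [-0.081  0.935 -0.007] gap 0.2 rotv err deg [ 0.59 -0.18 -0.18]
```

View pics/s1.png

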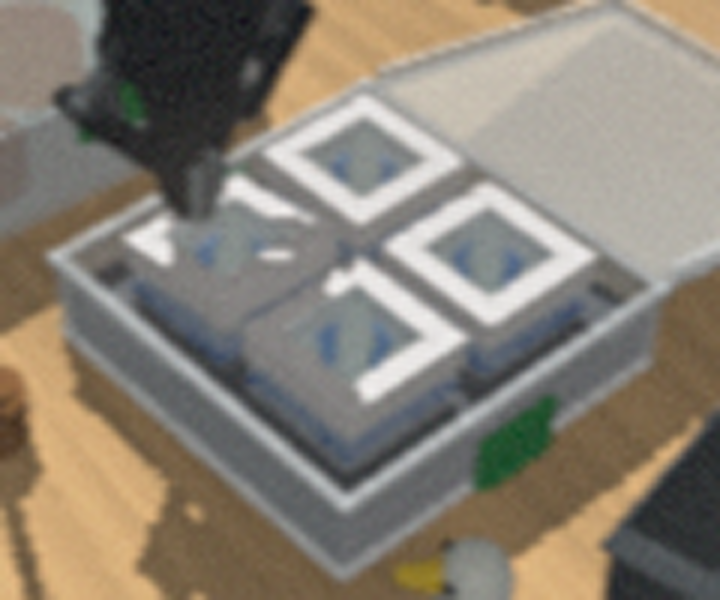

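View pics/w2.png

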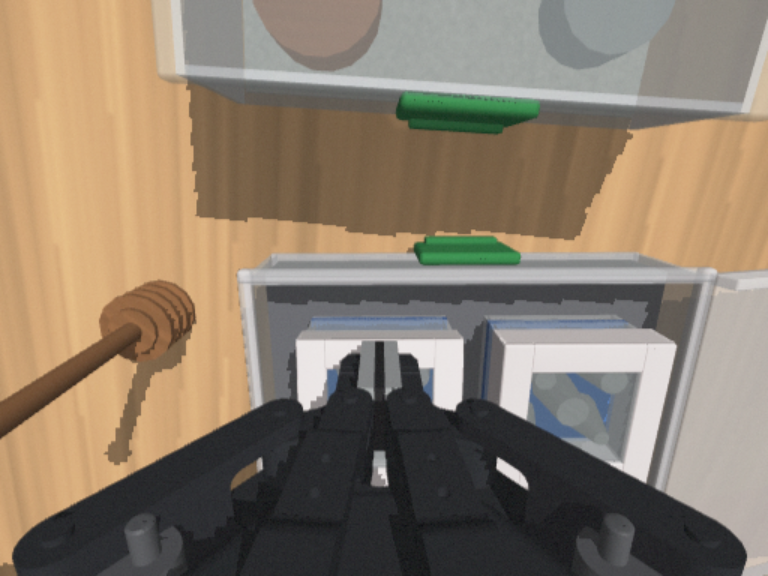

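Cover 1 gave only about 1.2 N/mm over roughly 3 mm, then stopped hard against a ledge. That is how the loose cover should behave; a closed one gives 2.5 N/mm with no ledge. The pictures show the fingertips on its +y rim. I'll back off and confirm on its -y side.

send_rows --series '[[[0,0,-3],[0,0,0]],[[0,0,-5],[0,0,0]],[[0,0,-2],[0,0,0]],[[0,0,0],[0,0,0]]]'

```text
time: 5.98
tcp_pos: [489.1, 74.8, 91.5]
eef_rot: [2.102, 2.328, 0.015]
ft_force: [0.5, -0.4, -0.3]
finger_gap: 0.4
```

```bash
python3 -c "
from h import *
show();plan(tgt(1,-24,72),1)"
```

```text
t 5.975 tcp [489.1  74.8  91.5] tipz 74.54 F [ 0.5  -0.36 -0.3 ] M [ 0.011 -0.084 -0.015] gap 0.4 rotv err deg [ 0.61 -0.16 -0.19]
[-49.5, -0.7, 2.4] [0.6, -0.2, -0.2]
```

send_rows --series '[[[-24,0,0],[0.5,0,0]],[[-24,0,0],[0,0,0]],[[0,0,1],[0,0,0]],[[0,0,1],[0,0,0]]]'

```text
time: 6.48
tcp_pos: [493.7, 26.7, 88.6]
eef_rot: [-2.103, -2.331, -0.004]
ft_force: [-0.0, -0.3, -0.2]
finger_gap: -0.2
```

```bash
python3 -c "
from h import *
show();plan(tgt(1,-24,70),1)"
```

```text
t 6.475 tcp [493.7  26.7  88.6] tipz 71.56 F [-0.03 -0.3  -0.16] M [ 0.013 -0.023 -0.035] gap -0.2 rotv err deg [ 0.05 -0.19 -0.14]
[-1.1, -0.4, 1.6] [0.0, -0.2, -0.1]
```

send_rows --series '[[[-1,0,1],[0,0,0]],[[0,0,1],[0,0,0]],[[0,0,1],[0,0,0]]]'

```text
time: 6.85
tcp_pos: [493.6, 27.1, 85.1]
eef_rot: [-2.101, -2.333, -0.004]
ft_force: [0.0, -0.9, -0.3]
finger_gap: -0.2
```

send_rows --series '[[[0,0,1],[0,0,0]]]'

```text
time: 6.98
tcp_pos: [493.6, 27.2, 84.1]
eef_rot: [-2.1, -2.333, -0.004]
ft_force: [0.2, -0.5, -0.2]
finger_gap: -0.3
```

send_rows --series '[[[0,0,1],[0,0,0]]]'

```text
time: 7.1
tcp_pos: [493.7, 27.2, 83.2]
eef_rot: [-2.1, -2.333, -0.004]
ft_force: [-1.4, -1.7, 1.4]
finger_gap: 0.2
```

send_rows --series '[[[0,0,0.7],[0,0,0]]]'

```text
time: 7.22
tcp_pos: [493.7, 27.1, 82.7]
eef_rot: [-2.101, -2.333, -0.004]
ft_force: [-1.0, -1.0, 2.8]
finger_gap: -0.2
```

send_rows --series '[[[0,0,0.7],[0,0,0]]]'

```text
time: 7.35
tcp_pos: [493.7, 27.1, 82.2]
eef_rot: [-2.101, -2.333, -0.004]
ft_force: [-1.0, -0.3, 2.7]
finger_gap: 0.0
```

send_rows --series '[[[0,0,0],[0,0,0]]]'

```text
time: 7.48
tcp_pos: [493.7, 27.1, 82.4]
eef_rot: [-2.101, -2.333, -0.004]
ft_force: [-2.3, 0.1, 3.4]
finger_gap: 0.0
```

```bash
python3 -c "
from h import *
for i in range(3):show();imaging.get_image('top')"
```

```text
t 7.475 tcp [493.7  27.1  82.4] tipz 65.38 F [-2.27  0.1   3.39] M [-0.052  0.326  0.031] gap 0.0 rotv err deg [ 0.05 -0.18 -0.03]
t 7.525 tcp [493.8  27.1  82.4] tipz 65.41 F [-2.07 -0.42  3.43] M [-0.049  0.383  0.04 ] gap 0.2 rotv err deg [ 0.05 -0.18 -0.03]
t 7.575 tcp [493.7  27.1  82.4] tipz 65.35 F [-1.52 -0.65  4.66] M [-0.06   0.329  0.074] gap 0.1 rotv err deg [ 0.05 -0.18 -0.03]
```

The -y side gives about 2 N/mm, which is not conclusive on its own. I'll look at the tilt while it is still pressed.

Run:
```python
from h import *
im=imaging.get_image("wrist"); cv2.imwrite("pics/w3.png",cv2.resize(im[:,:,::-1],None,fx=1.5,fy=1.5))
im=imaging.get_image("side"); cv2.imwrite("pics/s3.png",cv2.resize(im[150:250,215:335,::-1],None,fx=6,fy=6,interpolation=cv2.INTER_CUBIC))
```

```text
(no output)
```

View pics/w3.png

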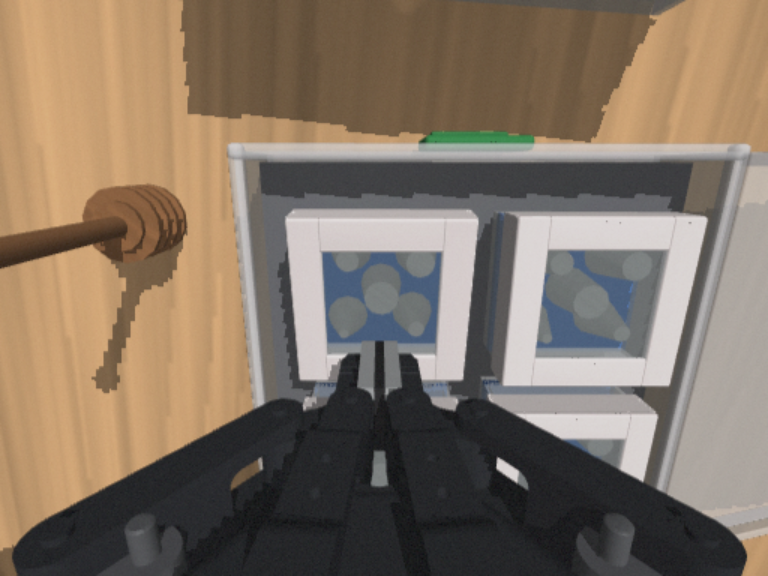

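View pics/s3.png

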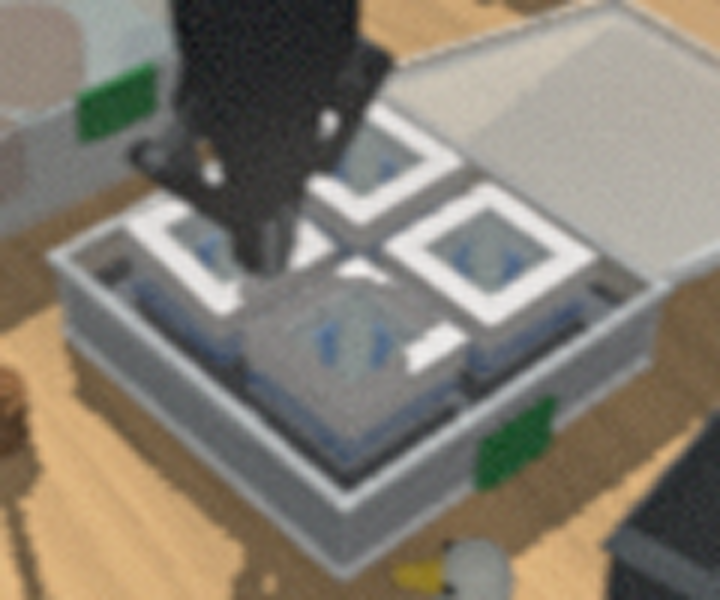

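send_rows --series '[[[0,0,0.7],[0,0,0]]]'

```text
time: 7.85
tcp_pos: [493.8, 27.0, 81.8]
eef_rot: [-2.101, -2.334, -0.004]
ft_force: [-3.2, -1.1, 7.4]
finger_gap: -0.3
```

```bash
python3 -c "
from h import *
for i in range(3):show();imaging.get_image('top')"
```

```text
t 7.85 tcp [493.8  27.   81.8] tipz 64.77 F [-3.24 -1.05  7.41] M [-0.117  0.538  0.06 ] gap -0.3 rotv err deg [ 0.06 -0.17 -0.03]
t 7.9 tcp [493.8  27.   81.8] tipz 64.8 F [-2.16 -0.21  5.99] M [-0.122  0.541  0.001] gap 0.1 rotv err deg [ 0.06 -0.18 -0.03]
t 7.95 tcp [493.8  27.   81.8] tipz 64.82 F [-2.65 -0.74  5.36] M [-0.118  0.513  0.019] gap -0.1 rotv err deg [ 0.06 -0.17 -0.03]
```

Still ambiguous. A gentle press in the middle decides it: the loose cover is rigid below 14 N, while a closed one gives 2.5 N/mm.

send_rows --series '[[[0,0,-3],[0,0,0]],[[0,0,-4],[0,0,0]],[[22,-3,0],[0,0,0]],[[0,0,0],[0,0,0]]]'

```text
time: 8.5
tcp_pos: [488.5, 49.1, 88.6]
eef_rot: [-2.101, -2.333, -0.005]
ft_force: [-0.3, -0.3, 0.1]
finger_gap: 0.0
```

```bash
python3 -c "
from h import *
show();plan(tgt(1,0,69),1)"
```

```text
t 8.5 tcp [488.5  49.1  88.6] tipz 71.63 F [-0.29 -0.33  0.07] M [ 0.005 -0.007  0.023] gap 0.0 rotv err deg [ 0.07 -0.2  -0.04]
[0.1, 2.4, 2.6] [0.1, -0.2, -0.0]
```

send_rows --series '[[[0,2.5,2],[0,0,0]],[[0,0,1],[0,0,0]],[[0,0,0],[0,0,0]]]'

```text
time: 8.88
tcp_pos: [491.5, 48.3, 85.3]
eef_rot: [-2.102, -2.333, -0.005]
ft_force: [-0.3, -0.4, -0.5]
finger_gap: -0.1
```

send_rows --series '[[[0,0,0.5],[0,0,0]]]'

```text
time: 9.0
tcp_pos: [491.6, 48.0, 84.7]
eef_rot: [-2.103, -2.332, -0.005]
ft_force: [1.0, 0.3, 0.0]
finger_gap: 0.1
```

send_rows --series '[[[0,0,0.5],[0,0,0]]]'

```text
time: 9.12
tcp_pos: [491.6, 48.0, 84.3]
eef_rot: [-2.103, -2.332, -0.005]
ft_force: [-1.3, 0.2, 3.7]
finger_gap: -0.2
```

send_rows --series '[[[0,0,0.5],[0,0,0]]]'

```text
time: 9.25
tcp_pos: [491.6, 47.9, 84.2]
eef_rot: [-2.103, -2.332, -0.005]
ft_force: [-3.6, -0.6, 6.4]
finger_gap: -0.0
```

send_rows --series '[[[0,0,0.5],[0,0,0]]]'

```text
time: 9.38
tcp_pos: [491.7, 48.0, 84.3]
eef_rot: [-2.103, -2.332, -0.005]
ft_force: [-3.3, 0.5, 5.2]
finger_gap: 0.1
```

```bash
python3 -c "
from h import *
for i in range(2):show();imaging.get_image('top')"
```

```text
t 9.375 tcp [491.7  48.   84.3] tipz 67.29 F [-3.32  0.51  5.15] M [-0.052  0.496 -0.023] gap 0.1 rotv err deg [ 0.09 -0.18 -0.11]
t 9.425 tcp [491.6  48.   84.3] tipz 67.26 F [-2.47 -0.36  4.97] M [0.01  0.482 0.035] gap 0.2 rotv err deg [ 0.08 -0.18 -0.11]
```

In the middle it is rigid: 5–6 N moves it about 0.2 mm, where a closed cover would sink about 2 mm. At the edges the same cover dips. So cover 1 is the loose one. I'll recentre and press firmly.

send_rows --series '[[[0,0,-2],[0,0,0]],[[1.5,-0.7,0],[0,0,0]],[[0,0,1.5],[0,0,0]]]'

```text
time: 9.85
tcp_pos: [490.9, 49.5, 84.6]
eef_rot: [-2.103, -2.333, -0.006]
ft_force: [-0.2, -0.7, 0.3]
finger_gap: 0.1
```

send_rows --series '[[[0,0,1.5],[0,0,0]],[[0,0,1.8],[0,0,0]]]'

```text
time: 10.1
tcp_pos: [491.0, 49.5, 83.8]
eef_rot: [-2.103, -2.333, -0.005]
ft_force: [-7.9, -0.4, 15.0]
finger_gap: -0.1
```

send_rows --series '[[[0,0,2],[0,0,0]]]'

```text
time: 10.22
tcp_pos: [491.0, 49.5, 83.2]
eef_rot: [-2.103, -2.333, -0.005]
ft_force: [-7.9, -0.1, 14.1]
finger_gap: -0.2
```

```bash
python3 -c "
from h import *
show();plan(tgt(1,0,60),1)"
```

```text
t 10.225 tcp [491.   49.5  83.2] tipz 66.25 F [-7.89 -0.14 14.07] M [-0.056  1.419  0.029] gap -0.2 rotv err deg [ 0.11 -0.15 -0.09]
[-0.1, -0.1, 6.2] [0.1, -0.2, -0.1]
```

send_rows --series '[[[0,0,2],[0,0,0]],[[0,0,2],[0,0,0]]]'

```text
time: 10.48
tcp_pos: [491.0, 49.5, 82.3]
eef_rot: [-2.103, -2.333, -0.005]
ft_force: [-7.8, -0.5, 13.9]
finger_gap: -0.2
```

send_rows --series '[[[0,0,2],[0,0,0]],[[0,0,2],[0,0,0]]]'

```text
time: 10.72
tcp_pos: [491.0, 49.5, 81.4]
eef_rot: [-2.102, -2.334, -0.004]
ft_force: [-8.8, -1.3, 13.8]
finger_gap: -0.1
```

send_rows --series '[[[0,0,2],[0,0,0]],[[0,0,2],[0,0,0]]]'

```text
time: 10.98
tcp_pos: [491.0, 49.5, 80.5]
eef_rot: [-2.102, -2.334, -0.004]
ft_force: [-8.9, -0.3, 13.9]
finger_gap: 0.0
```

send_rows --series '[[[0,0,2],[0,0,0]],[[0,0,2],[0,0,0]]]'

```text
time: 11.22
tcp_pos: [491.1, 49.5, 79.9]
eef_rot: [-2.102, -2.334, -0.003]
ft_force: [-9.6, -0.1, 17.2]
finger_gap: 0.2
```

send_rows --series '[[[0,0,2.5],[0,0,0]],[[0,0,2.5],[0,0,0]]]'

```text
time: 11.48
tcp_pos: [491.2, 49.5, 79.7]
eef_rot: [-2.102, -2.335, -0.003]
ft_force: [-12.5, -1.0, 22.8]
finger_gap: 0.0
```

It went down about 4 mm at 14 N, then stopped hard at 23 N. I'll back off and check that it no longer rocks on the +y edge.

send_rows --series '[[[0,0,-4],[0,0,0]],[[0,0,-5],[0,0,0]],[[22,-2,0],[0,0,0]],[[0,0,0],[0,0,0]]]'

```text
time: 11.98
tcp_pos: [486.9, 71.4, 89.1]
eef_rot: [2.102, 2.334, 0.003]
ft_force: [1.4, -0.2, -0.5]
finger_gap: 0.3
```

```bash
python3 -c "
from h import *
show();plan(tgt(1,24,65),1)"
```

```text
t 11.975 tcp [486.9  71.4  89.1] tipz 72.12 F [ 1.36 -0.16 -0.45] M [-0.022  0.007 -0.003] gap 0.3 rotv err deg [ 0.09 -0.07 -0.05]
[1.7, 1.7, 7.1] [0.1, -0.1, -0.0]
```

send_rows --series '[[[2,2,3],[0,0,0]],[[0,0,2],[0,0,0]],[[0,0,1],[0,0,0]],[[0,0,0.5],[0,0,0]]]'

```text
time: 12.48
tcp_pos: [488.9, 72.4, 81.6]
eef_rot: [-2.104, -2.333, -0.001]
ft_force: [-0.3, 0.7, -0.9]
finger_gap: 0.1
```

send_rows --series '[[[0,0,1],[0,0,0]]]'

```text
time: 12.6
tcp_pos: [488.9, 72.3, 80.5]
eef_rot: [2.104, 2.333, 0.001]
ft_force: [0.0, 0.2, -0.6]
finger_gap: -0.1
```

send_rows --series '[[[0,0,1],[0,0,0]]]'

```text
time: 12.72
tcp_pos: [489.0, 72.2, 79.7]
eef_rot: [2.104, 2.333, 0.002]
ft_force: [-2.3, -0.7, 5.6]
finger_gap: -0.1
```

send_rows --series '[[[0,0,0.6],[0,0,0]]]'

```text
time: 12.85
tcp_pos: [489.0, 72.3, 79.7]
eef_rot: [2.104, 2.333, 0.002]
ft_force: [-4.7, -0.6, 6.9]
finger_gap: -0.0
```

It is now rigid at the edge: no dip at 7 N, and the contact is about 4.5 mm lower than before. I'll move clear.

send_rows --series '[[[0,0,-5],[0,0,0]],[[0,0,-20],[0,0,0]],[[0,0,-40],[0,0,0]],[[0,0,-50],[0,0,0]],[[0,0,-30],[0,0,0]],[[0,0,0],[0,0,0]]]'

```text
time: 13.6
tcp_pos: [488.6, 72.1, 229.3]
eef_rot: [2.104, 2.333, 0.002]
ft_force: [-0.1, 0.3, -0.6]
finger_gap: 0.1
```

Run:
```python
from h import *
show()
a=imaging.get_image("side"); cv2.imwrite("pics/s9.png",cv2.resize(a[:,:,::-1],None,fx=1.5,fy=1.5))
```

```text
t 13.6 tcp [488.6  72.1 229.3] tipz 212.29 F [-0.07  0.3  -0.63] M [ 0.007 -0.027  0.033] gap 0.1 rotv err deg [ 0.06 -0.03 -0.11]
```

View pics/s9.png

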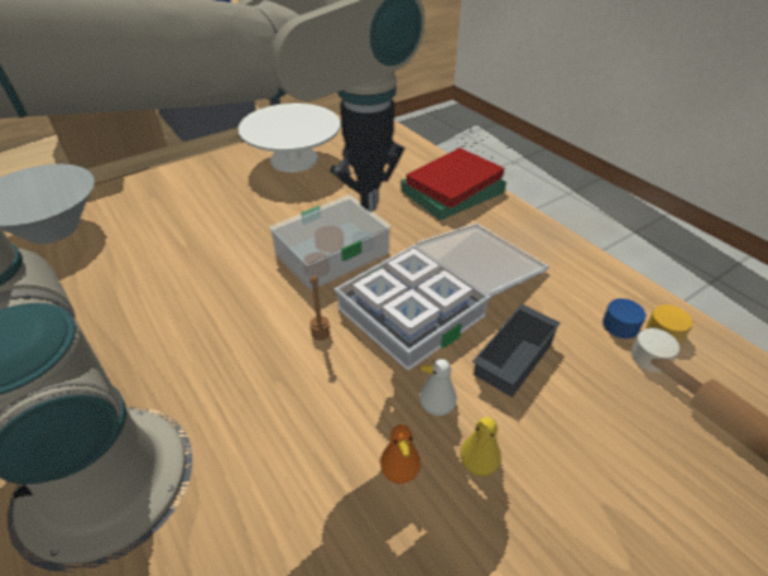

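The side view shows the arm clear above the box. The dipper (318,325), white bird (438,385) and tin (517,348) stand where they were.

```bash
python3 -c "
from h import *
print(workorder.job_done())"
```

```text
the job is handed in; nothing more can be done
None
```

The loose cover was cell_1, at the box's -x, +y. It is now pressed fully home, and the job is handed in at about 13.6 s of the 51 s allowed.

- **Finding it:** On the first edge (+y) I pressed, it dipped about 3 mm at roughly 1.2 N/mm and then met a ledge. That reading reached 11.5 N, more than I meant to use while probing. The -y edge was less clear, at about 2–2.7 N/mm. A gentle 5–6 N press in the middle moved it only about 0.2 mm, which showed it was loose. I did not press the other three covers.
- **Seating it:** Pressed in the middle, it slid down about 4 mm at 14 N and stopped hard at 23 N.
- **Last checks:** At the +y edge it no longer dips under 7 N, and the contact point is about 4.5 mm lower than before. I did not recheck the -y edge. In the final picture the dipper, pie bird and loaf tin stand where they were, and the arm is clear.

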